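Pack the carrier for a home visit

TASK

Pack the steel carrier for a home visit: stand the amber bottle in the brown insert, the white bottle in the white insert and the tall tape roll in the grey insert, and lay the needle packet flat in the green box, then close that box with its green lid. Lower the bottles right down into their wells without dropping them, and leave the pen where it is.

Things in the scene. Friction and masses are not known exactly. Their poses are not given: they have to be found in the camera images.
- amber_bottle: Amber glass bottle with black screw cap, round, 60 mm diameter, 142 mm tall, about 0.3 kg. Standing loose on the worktop. The cap is 33 mm across and takes up the top 20 mm: grip it there from above. Origin: centre of its underside, z up along the bottle.
- white_bottle: White plastic bottle with white screw cap and blue label, round, 61 mm diameter, 150 mm tall, about 0.24 kg. Standing loose on the worktop. The cap is 34 mm across and takes up the top 21 mm: grip it there from above. Origin: centre of its underside, z up along the bottle.
- tape: Pale tall roll of surgical tape standing on end, 33 mm diameter, 60 mm tall, 0.04 kg, loose among the bottles. (A shorter roll at the right of the worktop stays there.) Origin: centre of its underside, z up along the roll.
- packet: Red and white needle packet lying flat, loose: 30 mm wide along its x, 86 mm long along its y, 9 mm thick, 0.015 kg. Grip it across the 30 mm. Origin: centre of its underside, z up.
- box_lid: Green lid of the packet box, loose, right side up: flange 94 mm along x by 114 mm along y, 4 mm thick, its underside 6 mm above the origin; under it a plug 70 x 90 mm, down to the origin. On top a grip ridge 14 mm wide along x, 46 mm long along y, from 10 to 28 mm above the origin. 0.06 kg. Origin: centre of the plug's underside, z up.
- insert_brown: Dark brown insert with a round well, for the amber bottle. The four inserts stand 116 mm apart, in changing order, fixed in a steel tray (walls 31 mm, end grips 75 mm over the worktop). Base plate 120 x 112 x 4 mm. Well inside: floor 4 mm above the origin, 66 mm across; flares to 79 mm at the rim, 49 mm above the origin. Origin: centre of the base's underside (well axis), 4 mm above the worktop; z up, y along the row.
- insert_white: White insert with a round well, for the white bottle; fixed in the same tray. Base plate 120 x 112 x 4 mm. Well inside: floor 4 mm above the origin, 66 mm across; flares to 79 mm at the rim, 49 mm above the origin. Origin: centre of the base's underside (well axis), 4 mm above the worktop; z up, y along the row.
- insert_tape: Grey insert with a small round well, for the tape roll; fixed in the same tray. Base plate 120 x 112 x 4 mm. Well inside: floor 4 mm above the origin, 37 mm across; flares to 51 mm at the rim, 38 mm above the origin. Origin: centre of the base's underside (well axis), 4 mm above the worktop; z up, y along the row.
- insert_box: Green insert with a rectangular open box, for the packet; fixed in the same tray. Inside 80 mm along x by 100 mm along y, walls 3 mm; floor 4 mm, rim 24 mm above the origin. With the lid fully on, its plug is in the box (5 mm play), its flange on the rim, its origin 18 mm above this one. Origin: centre of the base's underside, 4 mm above the worktop; z up, y along the row.
- pen: Blue and clear ballpoint pen lying on the worktop among the things to be packed, loose, 136 mm long along its y, 10 mm thick: a bystander that stays where it is. Origin: at its middle, on the underside.
Things that resemble listed ones, but are neither listed nor needed, are in the scene too. What is shaped like the amber_bottle but red or yellow is not meant.

How it is judged:
By the outcome, as a careful person would: the job done as asked, in the order asked, and still so for the second after the job is handed in, with the robot touching nothing.
It also fails if it takes over 120 s, if anything falls off the work surface, if the arm or the gripper's body presses on something with over 40 N, if the wrist force passes 120 N, or if a joint passes its speed limit or range.

ROBOT

A 6-joint arm with a two-finger parallel gripper is mounted at the origin on a cart in front of the work surface, level with it; the furniture and walls round the work are solid. World frame = base frame: x ahead of the robot, y to its left, z up, the work surface at z = 0. Lengths are in m, angles in rad, forces in N, time in s.
With the tool pointing down it reaches from about 0.225 to 0.875 m from the base axis. Payload 3.4 kg.
Tool frame: the origin (TCP) lies between the finger pads; the fingertips stand 25 mm ahead of it and the grasp point (between the pads) lies 6 mm ahead of it; z points along the fingers, y is the line along which they close (so a half turn about z gives the same grasp; the last joint's range is limited). The gripper opens to 85 mm and grips with 20 to 120 N. Pads are 22 mm wide; open, the fingers measure 114 mm over their backs; the gripper's body (76 mm by 85 mm) begins 54 mm behind the grasp point. The pads swing forward as they close: fully open they stand 13 mm farther back than shut.
Start: joints at [-1.365, 0.276, 1.505, -0, 1.361, -0.121], TCP at [0.185, -0.545, 0.256] pointing down, gripper open.
Joint ranges: [-2.89, 2.89], [-0.75, 2.08], [0.22, 2.7], [-1.18, 4.32], [0.11, 2.71], [-2.7, 2.7]. Speed limits (rad/s): [2.57, 2.57, 3.14, 3.14, 3.14, 3.14].

INTERFACE

Orientations are given as a unit quaternion [w, x, y, z].
In Python, from rig import manip, cams, ticket gives the robot as it stands.
- The arm moves only by the tool step_arm, never from a script. Its argument "increments" is a list of rows, each an object with "dp": the shift along the world's x, y, z each as a share of 0.2 m, from -1 to 1, a list of three; "yaw": the turn about the world's z as a share of 0.15 rad, from -1 to 1; "grip": the opening, from 0 (shut) to 1 (fully open). In form: [{"dp": [tx, ty, tz], "yaw": yaw, "grip": grip}, ...]. A call has 1 to 5 rows; each row shifts and turns the commanded pose from where the row before left it; what a row does not reach is not made up. A row lasts 1/8 s, in which the tool goes at most 62.5 mm and 10.7 degrees, less where a joint would pass 70% of its speed; a pose out of reach is approached as far as the arm can. A call with a number of a shift or a turn outside -1 to 1 is refused whole. A call with a gripper value outside its range is refused whole. The fingers move at their own pace and stop on an object; "squeeze" is the grip in N (left out, the last holds). Time passes only in rows, so rows that do not move let the fingers close. It gives the time, the measured TCP pose, the force, the opening and the grip force at its end, in the units of the state.
- manip.get_state(): the state, without advancing time (a new reading comes with each control period).
- cams.get_image(name): name is "side" or "top" or "wrist"; returns the picture (384x512x3 uint8, blue, green, red); there is no depth.
- cams.get_calibration(name): a dict with "fx", "fy", "cx", "cy" (pixels), "extrinsics" (4x4, takes a point from camera to world coordinates). Camera axes: x right, y up, looking along -z (the intrinsics and any distortion apply to the point x, -y, -z); pixel columns grow to the right and rows downward; lengths in m; the calibration is good to about 2 mm. The wrist camera is an equidistant fisheye: a pixel r from the principal point sees the ray r / f radians off the axis. A picture is of the moment at which its call begins: read the wrist's pose just before it. get_calibration takes no time and is no camera call; for the wrist camera it gives the pose at the moment of the call.
- ticket.sign_off(): hands the job in; it is judged then, once.
The state is a dict: "clock": time; "qpos": joint angles; "qd": joint speeds; "effort": joint torques, N m; "position": TCP position; "ee_rot": TCP orientation; "contact_force": force on the tool from outside, world axes, zero at the start; "moment": the same for the moment, N m; "width": finger opening in m; "gripper_force": force on a finger pad.
Only numpy, scipy, OpenCV 4.12 (cv2) and the standard library are available. Lean on these libraries where they do the work, as an engineer would, in place of code of your own. Each camera call takes 0.05 s, during which the arm holds its last target. There are 200 camera calls.

## Working session

There is one attempt and no reset: what is moved stays moved. The work goes in short steps, Python scripts to look and compute and a tool call to move; the robot and the scene stay as the last step left them, time stands still between calls to the robot, and variables do not carry over. Pictures are saved under pics/ and viewed, at most 14 in all, crops included, and the job is handed in when it is done.

Besides the shell and the picture viewer there is one more tool, called after "Call:" as name(argument=value, ...) on one line, values as JSON. step_arm: Moves the arm, as the interface text tells. Shift numbers are shares of 0.2 m and turn numbers shares of 0.15 rad, none past 1 either way. Its arguments: {"type":"object","properties":{"increments":{"type":"array"},"squeeze":{"type":"number"}},"required":["increments"]}

```bash
mkdir -p pics; ls; cat > h.py <<'E'
import numpy as np, cv2
from rig import manip, cams, ticket
def snap(n,f=None):
    c=cams.get_calibration(n); im=cams.get_image(n)
    if f: cv2.imwrite('pics/'+f,im)
    return im,c
def ray(c,u,v,fish=False):
    E=np.array(c['extrinsics']); a=(u-c['cx'])/c['fx']; b=(v-c['cy'])/c['fy']
    if fish:
        t=np.hypot(a,b); s=np.sin(t)/t if t>1e-9 else 1.
        d=np.array([a*s,-b*s,-np.cos(t)])
    else: d=np.array([a,-b,-1.])
    return E[:3,3],E[:3,:3]@d
def hit(c,u,v,z,fish=False):
    o,d=ray(c,u,v,fish); return o+d*(z-o[2])/d[2]
def proj(c,p,fish=False):
    E=np.array(c['extrinsics']); q=E[:3,:3].T@(np.array(p)-E[:3,3]); x,y,z=q[0],-q[1],-q[2]
    if fish:
        r=np.hypot(x,y); t=np.arctan2(r,z); k=t/r if r>1e-9 else 1/z
        x,y=x*k,y*k
    else: x,y=x/z,y/z
    return np.array([c['cx']+c['fx']*x,c['cy']+c['fy']*y])
E
python3 - <<'E'
from h import *
for n in('top','side'):
    im,c=snap(n,n+'0.png'); print(n,{k:(np.round(v,3).tolist()) for k,v in c.items()})
    cv2.imwrite(f'pics/{n}0.png',cv2.resize(im,(800,600)))
print(cams.get_calibration('wrist')); s=manip.get_state(); print(s)
E
```

```text
pics
top {'fx': 484.222, 'fy': 484.222, 'cx': 249.853, 'cy': 191.53, 'extrinsics': [[-0.008, 0.989, -0.147, 0.301], [-1.0, -0.009, -0.003, -0.045], [-0.004, 0.147, 0.989, 1.285], [0.0, 0.0, 0.0, 1.0]]}
side {'fx': 456.0, 'fy': 456.0, 'cx': 252.732, 'cy': 187.193, 'extrinsics': [[-0.868, 0.282, -0.408, -0.019], [-0.496, -0.469, 0.731, 0.874], [0.015, 0.837, 0.547, 0.719], [0.0, 0.0, 0.0, 1.0]]}
{'fx': 297.3186396354542, 'fy': 297.3186396354542, 'cx': 260.3877182712266, 'cy': 191.3920625947462, 'extrinsics': array([[ 0.32018829,  0.89541862,  0.30936216,  0.26405824],
       [-0.94735238,  0.30322342,  0.10285435, -0.51724311],
       [-0.00170816, -0.32600774,  0.94536556,  0.37306432],
       [ 0.        ,  0.        ,  0.        ,  1.        ]])}
{'clock': 0.1, 'qpos': array([-1.36502345e+00,  2.76518881e-01,  1.50603620e+00, -9.79442839e-06,
        1.36069307e+00, -1.21021633e-01]), 'qd': array([ 3.35995003e-04, -2.37794630e-03, -2.12084823e-03,  3.63211567e-05,
       -6.57386175e-04, -1.64966314e-03]), 'effort': array([ 1.18478922e-03, -4.17698300e+01, -2.46405530e+01, -2.12521832e-04,
        5.77334882e-03,  4.35805248e-06]), 'position': array([ 0.18446885, -0.54413843,  0.2555217 ]), 'ee_rot': array([-8.26800876e-04,  9.86679838e-01,  1.62672101e-01, -3.98501662e-05]), 'contact_force': array([0.16467206, 0.44506864, 0.0571875 ]), 'moment': array([ 0.03596693, -0.00512973, -0.00540543]), 'gripper_force': 0.0, 'width': 0.08558378459614162}
```

View pics/top0.png

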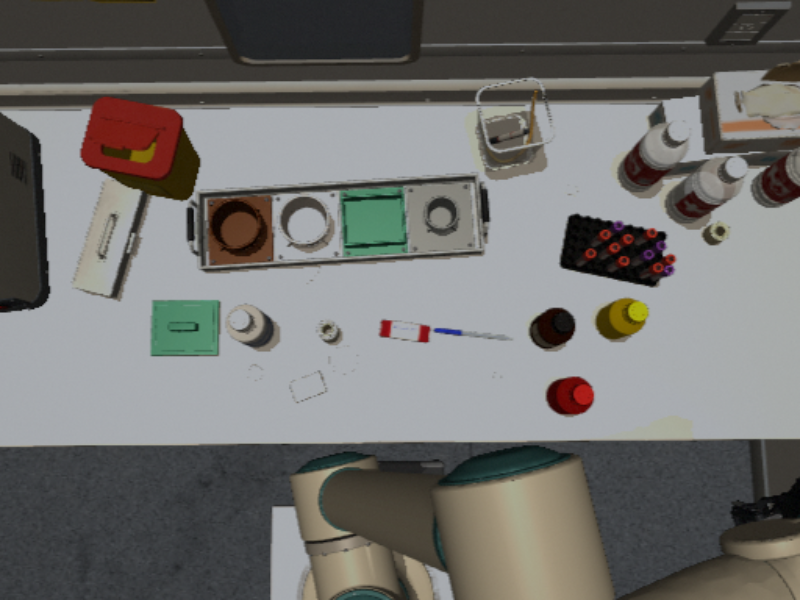

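View pics/side0.png

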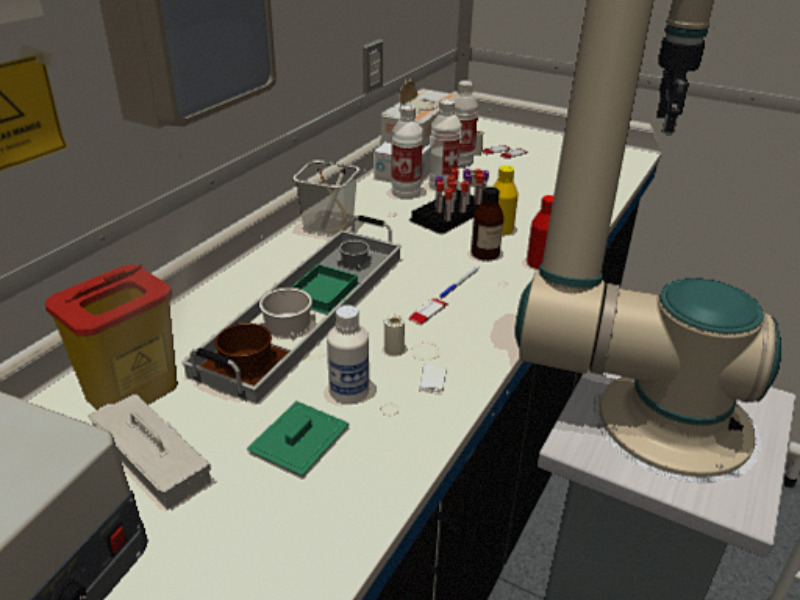

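The top view shows these objects (800x600 px):
- **Inserts:** brown (240,228), white (305,222), green (374,222), grey (440,215).
- **Lid:** (184,327).
- **White bottle cap:** (237,318).
- **Tape:** (328,331).
- **Packet:** (405,331).
- **Pen:** (472,334).
- **Amber cap:** (563,322), with red and yellow decoys nearby.

The side view confirms this layout. The order from the left is brown, white, green, grey.

```bash
cat > m.py <<'E'
from h import *
im,c=snap('top'); hsv=cv2.cvtColor(im,cv2.COLOR_BGR2HSV)
def blob(mask,x0,y0,x1,y1):
    m=np.zeros(mask.shape,np.uint8); m[y0:y1,x0:x1]=mask[y0:y1,x0:x1]*255
    cs,_=cv2.findContours(m,cv2.RETR_EXTERNAL,cv2.CHAIN_APPROX_NONE)
    return max(cs,key=cv2.contourArea)
def rect(cn,z):
    P=np.array([hit(c,*p[0],z)[:2] for p in cn],np.float32)*1000
    (cx,cy),(w,h),a=cv2.minAreaRect(P); return np.round([cx,cy,w,h,a],1)
H,S,V=[hsv[...,i].astype(int) for i in range(3)]
green=(H>55)&(H<90)&(S>70)
print('lid',rect(blob(green,80,180,150,240),.010))
print('box',rect(blob(green,210,110,265,170),.008))
b=im.astype(int); red=((H<8)|(H>172))&(S>120)
pk=red|0; x0,y0,x1,y1=236,198,284,224
cs,_=cv2.findContours((red[y0:y1,x0:x1]*255).astype(np.uint8),cv2.RETR_EXTERNAL,cv2.CHAIN_APPROX_NONE)
print('packet',rect(np.concatenate([k for k in cs if cv2.contourArea(k)>8])+np.array([x0,y0]),.009))
for n,(u,v),z in [('amber',(563.5,322),.142),('white',(237,318),.15),('tape',(328,331),.06),('brownrim',(240,228),.053),('whiterim',(305,222),.053),('greyrim',(440,214),.042),('pen1',(435,330),.005),('pen2',(512,338),.005)]:
    print(n,np.round(hit(c,u*.64,v*.64,z)*1000,1)[:2])
E
python3 m.py
```

```text
lid [446.2 309.4  93.  111.8   1.2]
box [628.5 -11.9 117.6 109.4   3.2]
packet [436.6 -63.4  81.   27.7  82. ]
amber [ 433.3 -303.6]
white [442.7 191.2]
tape [431.4  61.2]
brownrim [606.3 209.6]
whiterim [615.6 101. ]
greyrim [ 630.2 -125.6]
pen1 [ 437.4 -115.9]
pen2 [ 422.6 -246.3]
```

Call:
step_arm(increments=[{"dp":[0.2,0.2,0],"yaw":0,"grip":1},{"dp":[0.2,0.2,0],"yaw":0,"grip":1},{"dp":[0.2,0.2,0],"yaw":0,"grip":1},{"dp":[0.2,0.2,0],"yaw":0,"grip":1},{"dp":[0.2,0.2,0],"yaw":0,"grip":1}])

```text
clock: 0.78
position: [0.3856, -0.3431, 0.2562]
ee_rot: [-0.0, 0.987, 0.163, 0.0]
contact_force: [0.4, -0.1, -0.9]
width: 0.0852
gripper_force: 0.0
```

Call:
step_arm(increments=[{"dp":[0.2,0.2,-0.1],"yaw":0,"grip":1},{"dp":[0.045,0.0,0],"yaw":0,"grip":1},{"dp":[0,0,0],"yaw":0,"grip":1}])

```text
clock: 1.15
position: [0.4339, -0.3048, 0.2362]
ee_rot: [0.0, 0.987, 0.163, -0.0]
contact_force: [-0.1, 0.0, -0.2]
width: 0.0852
gripper_force: 0.0
```

```bash
python3 - <<'E'
from h import *
im,c=snap('wrist'); cv2.imwrite('pics/w1.png',im)
s=manip.get_state(); print(s['position'],s['clock'])
print(proj(c,[.4333,-.3036,.142],True))
E
```

```text
[ 0.43335344 -0.30535066  0.23640173] 1.2
[258.85440556 205.13128709]
```

View pics/w1.png

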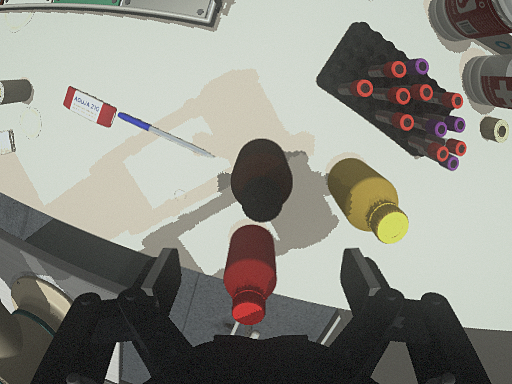

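The wrist view shows the amber bottle with its cap near (265,203). The packet (90,105), the pen (165,133) and the red and yellow decoys are clear of it. I'll refine the cap position with a mask.

```bash
python3 - <<'E'
from h import *
im,c=snap('wrist'); b=im.astype(int)
roi=b[130:230,225:300]
for v in range(180,226,4):
    r=b[v]; d=[u for u in range(235,300) if r[u].max()<75]
    dd=[u for u in d if r[u,2]-r[u,0]<12]
    print(v,(min(d),max(d),len(d)) if d else '',(min(dd),max(dd),len(dd)) if dd else '',r[265])
for p in [(265,203),(264,204)]: print(hit(c,*p,.142,True))
# expected appearance
for dx,dy in[(0,0),(.0165,0),(-.0165,0),(0,.0165),(0,-.0165)]: print(proj(c,[.4333+dx,-.3036+dy,.142],True),proj(c,[.4333+dx,-.3036+dy,.122],True))
E
```

```text
180 (235, 291, 57) (247, 291, 41) [37 48 48]
184 (235, 291, 57) (236, 291, 49) [44 49 45]
188 (235, 290, 56) (235, 290, 44) [47 50 49]
192 (235, 289, 55) (236, 289, 50) [45 44 44]
196 (235, 287, 53) (235, 287, 52) [45 45 48]
200 (238, 284, 47) (238, 282, 45) [38 38 41]
204 (242, 281, 40) (242, 281, 40) [42 45 46]
208 (242, 280, 39) (242, 280, 39) [49 52 52]
212 (245, 277, 33) (245, 277, 33) [45 51 51]
216 (248, 274, 27) (248, 274, 27) [42 48 46]
220 (259, 263, 5) (259, 263, 5) [103 114 106]
224 (246, 252, 3)  [183 198 206]
[ 0.43580358 -0.3080617   0.142     ]
[ 0.43478133 -0.30760365  0.142     ]
[258.42721963 204.14858561] [258.56441711 195.28917307]
[265.44273289 184.70496849] [265.03173657 177.18392808]
[251.75042827 222.6315179 ] [252.37133263 212.6298547 ]
[237.87607664 197.669771  ] [239.59406396 189.25627156]
[278.66239299 210.48206784] [277.2787583  201.22754969]
```

Call:
step_arm(increments=[{"dp":[0.012,0,-0.2],"yaw":0,"grip":1},{"dp":[0,0,-0.15],"yaw":0,"grip":1},{"dp":[0,0,-0.08],"yaw":0,"grip":1},{"dp":[0,0,-0.03],"yaw":0,"grip":1},{"dp":[0,0,0],"yaw":0,"grip":0.5}], squeeze=40)

```text
clock: 1.88
position: [0.4355, -0.3055, 0.1446]
ee_rot: [0.0, 0.987, 0.162, 0.0]
contact_force: [0.8, -0.0, 0.4]
width: 0.0699
gripper_force: 0.0
```

Call:
step_arm(increments=[{"dp":[0,0,0],"yaw":0,"grip":0.2},{"dp":[0,0,0],"yaw":0,"grip":0.2},{"dp":[0,0,0],"yaw":0,"grip":0.2},{"dp":[0,0,0],"yaw":0,"grip":0.2},{"dp":[0,0,0],"yaw":0,"grip":0.2}])

```text
clock: 2.5
position: [0.4365, -0.3051, 0.1453]
ee_rot: [0.001, 0.987, 0.163, 0.001]
contact_force: [-1.4, -0.7, 5.7]
width: 0.0315
gripper_force: 39.8
```

Call:
step_arm(increments=[{"dp":[0,0,0.05],"yaw":0,"grip":0.2},{"dp":[0,0,0.2],"yaw":0,"grip":0.2},{"dp":[0,0,0.28],"yaw":0,"grip":0.2},{"dp":[0.04,0.2,0],"yaw":0,"grip":0.2},{"dp":[0.04,0.28,0],"yaw":0,"grip":0.2}])

```text
clock: 3.12
position: [0.4524, -0.2084, 0.2509]
ee_rot: [0.0, 0.987, 0.161, 0.001]
contact_force: [0.2, 0.4, -2.1]
width: 0.0311
gripper_force: 40.6
```

Call:
step_arm(increments=[{"dp":[0.04,0.28,0],"yaw":0,"grip":0.2},{"dp":[0.04,0.28,0],"yaw":0,"grip":0.2},{"dp":[0.04,0.28,0],"yaw":0,"grip":0.2},{"dp":[0.04,0.28,0],"yaw":0,"grip":0.2},{"dp":[0.04,0.28,0],"yaw":0,"grip":0.2}])

```text
clock: 3.75
position: [0.4915, 0.0734, 0.2502]
ee_rot: [-0.0, 0.987, 0.163, -0.0]
contact_force: [0.6, -0.9, -1.6]
width: 0.0318
gripper_force: 40.6
```

Call:
step_arm(increments=[{"dp":[0.04,0.14,0],"yaw":0,"grip":0.2},{"dp":[0,0,0],"yaw":0,"grip":0.2},{"dp":[0,0,0],"yaw":0,"grip":0.2}])

```text
clock: 4.12
position: [0.4994, 0.0991, 0.25]
ee_rot: [0.0, 0.987, 0.163, -0.001]
contact_force: [-0.3, -0.1, -2.3]
width: 0.0313
gripper_force: 40.7
```

```bash
python3 - <<'E'
from h import *
im,c=snap('wrist'); cv2.imwrite('pics/w2.png',im); import pickle; pickle.dump((im,c),open('w2.pkl','wb'))
s=manip.get_state(); print(s['position'],s['clock'],s['width'],s['contact_force'])
for p in [(.6063,.2096,.053),(.6156,.101,.053),(.6302,-.1256,.042),(.6285,-.0119,.028)]: print(proj(c,p,True))
E
```

```text
[0.49944942 0.09869926 0.25007294] 4.175 0.03159016691368475 [ 0.54895751  0.47451663 -2.22031449]
[193.14486897  45.32441445]
[294.76551034  67.6475786 ]
[458.81449342 132.12643702]
[383.91609466  95.67933434]
```

View pics/w2.png

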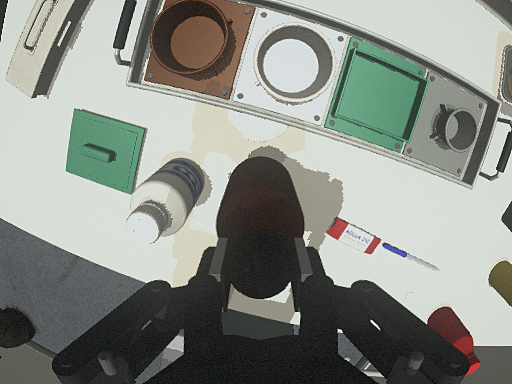

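The wrist view shows the bottle held and all four wells: brown rim about (192,37), white (294,62), green box (378,95), grey (455,129). The lid is at (105,150), the white cap at (147,225) and the packet at (353,236). I'll enlarge it to pick rim edges.

```bash
python3 - <<'E'
import pickle,cv2
im,c=pickle.load(open('w2.pkl','rb'))
k=cv2.resize(im[0:190,130:512],None,fx=2.09,fy=2.09,interpolation=cv2.INTER_CUBIC)
k=cv2.copyMakeBorder(k,0,0,0,0,0)
for u in range(150,512,50): cv2.line(k,(int((u-130)*2.09),0),(int((u-130)*2.09),6),(0,0,255),1)
cv2.imwrite('pics/w2c.png',k); print(k.shape)
E
```

```text
(397, 798, 3)
```

View pics/w2c.png

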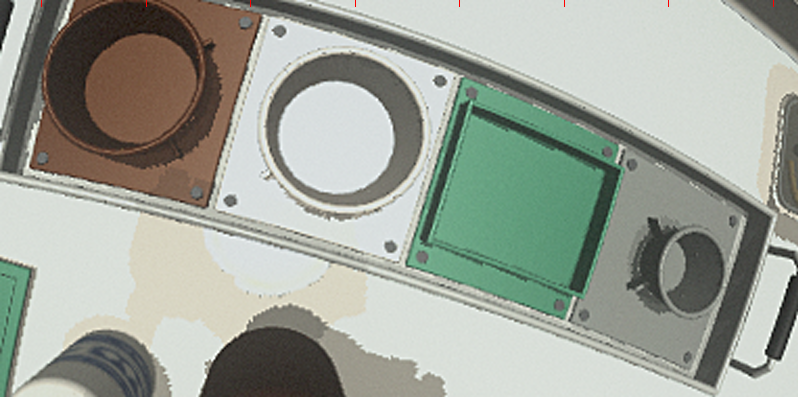

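```bash
cat > t.py <<'E'
from h import *
import pickle
im,c=pickle.load(open('w2.pkl','rb'))
def P(pts,z): return np.array([hit(c,u/2.09+130,v/2.09,z,True)[:2]*1000 for u,v in pts])
S={'white':[(280,31),(440,81),(391,247),(231,201)],'box':[(472,93),(607,152),(559,304),(421,258)],'grey':[(632,165),(733,221),(687,357),(583,315)]}
for n,p in S.items():
    q=P(p,.009); e=(q[0]+q[3]-q[1]-q[2]); print(n,q.mean(0).round(1),'yaw of row',np.degrees(np.arctan2(-e[0],e[1])).round(2),np.linalg.norm(q-np.roll(q,1,0),axis=1).round(1))
q=P([(246,22),(41,158)],.009); print('brown diag',q.mean(0).round(1))
for n,pts,z in [('brown rim',[(41,85),(206,80),(125,155),(62,30),(180,133),(70,137)],.053),('white rim',[(258,130),(431,130),(344,46),(345,217),(405,72),(285,197)],.053),('white floor',[(277,137),(394,137),(335,80),(335,194)],.008),('brown floor',[(84,88),(199,90),(141,33),(141,145)],.008),('grey rim',[(656,270),(725,270),(692,226),(690,318)],.042)]:
    q=P(pts,z); A=np.c_[2*q,np.ones(len(q))]; r=np.linalg.lstsq(A,(q**2).sum(1),rcond=None)[0]; print(n,r[:2].round(1),'d',2*np.sqrt(r[2]+r[0]**2+r[1]**2).round(1))
E
python3 t.py
```

```text
white [621.5 102.1] yaw of row 3.08 [103.8  95.5 103.6  95.8]
box [627.7 -13. ] yaw of row 3.58 [104.4  95.3 103.   95.9]
grey [ 633.9 -128.7] yaw of row 3.29 [103.8  96.  103.5  96.3]
brown diag [615.3 218.3]
brown rim [615.8 217.9] d 86.2
white rim [620.8 102.3] d 88.2
white floor [621.8 102.7] d 66.8
brown floor [615.2 218. ] d 67.8
grey rim [ 633.8 -128.1] d 58.0
```

Call:
step_arm(increments=[{"dp":[0.193,0.199,0],"yaw":0,"grip":0.2},{"dp":[0.193,0.199,0],"yaw":0,"grip":0.2},{"dp":[0.194,0.198,0],"yaw":0,"grip":0.2},{"dp":[0,0,0],"yaw":0,"grip":0.2},{"dp":[0,0,-0.1],"yaw":0,"grip":0.2}])

```text
clock: 4.8
position: [0.6169, 0.2175, 0.2311]
ee_rot: [0.0, 0.987, 0.162, 0.001]
contact_force: [0.3, -0.1, -2.5]
width: 0.0315
gripper_force: 40.9
```

Call:
step_arm(increments=[{"dp":[0,0,-0.12],"yaw":0,"grip":0.2},{"dp":[0,0,-0.1],"yaw":0,"grip":0.2},{"dp":[0,0,-0.07],"yaw":0,"grip":0.2},{"dp":[0,0,-0.03],"yaw":0,"grip":0.2},{"dp":[0,0,0],"yaw":0,"grip":0.2}])

```text
clock: 5.42
position: [0.616, 0.2181, 0.1664]
ee_rot: [0.0, 0.987, 0.162, -0.0]
contact_force: [0.1, 0.8, -3.1]
width: 0.0317
gripper_force: 40.9
```

Call:
step_arm(increments=[{"dp":[0,0,-0.03],"yaw":0,"grip":0.2},{"dp":[0,0,-0.02],"yaw":0,"grip":0.2},{"dp":[0,0,-0.008],"yaw":0,"grip":0.2},{"dp":[0,0,0],"yaw":0,"grip":0.2}])

```text
clock: 5.92
position: [0.6159, 0.2186, 0.1546]
ee_rot: [0.0, 0.987, 0.163, -0.0]
contact_force: [0.5, -1.1, -1.7]
width: 0.0316
gripper_force: 40.9
```

Call:
step_arm(increments=[{"dp":[0,0,-0.006],"yaw":0,"grip":0.2},{"dp":[0,0,0],"yaw":0,"grip":0.2}])

```text
clock: 6.18
position: [0.6162, 0.2187, 0.1538]
ee_rot: [-0.0, 0.987, 0.163, 0.0]
contact_force: [1.1, 0.4, -1.6]
width: 0.0314
gripper_force: 41.1
```

Call:
step_arm(increments=[{"dp":[0,0,-0.005],"yaw":0,"grip":0.2},{"dp":[0,0,0],"yaw":0,"grip":0.2}])

```text
clock: 6.42
position: [0.6168, 0.2189, 0.1536]
ee_rot: [-0.0, 0.987, 0.163, 0.001]
contact_force: [-0.0, 0.4, 4.0]
width: 0.0318
gripper_force: 41.2
```

Call:
step_arm(increments=[{"dp":[0,0,-0.005],"yaw":0,"grip":0.2},{"dp":[0,0,0],"yaw":0,"grip":0.2}])

```text
clock: 6.68
position: [0.6173, 0.2191, 0.1535]
ee_rot: [-0.0, 0.987, 0.163, 0.002]
contact_force: [0.2, 0.9, 7.1]
width: 0.0315
gripper_force: 41.8
```

Call:
step_arm(increments=[{"dp":[0,0,0.005],"yaw":0,"grip":0.9},{"dp":[0,0,0],"yaw":0,"grip":0.9},{"dp":[0,0,0],"yaw":0,"grip":0.9},{"dp":[0,0,0],"yaw":0,"grip":0.9},{"dp":[0,0,0.1],"yaw":0,"grip":0.9}])

```text
clock: 7.3
position: [0.6147, 0.2183, 0.1707]
ee_rot: [0.0, 0.987, 0.163, -0.002]
contact_force: [1.0, 0.3, 0.3]
width: 0.0767
gripper_force: 0.0
```

Call:
step_arm(increments=[{"dp":[0,0,0.25],"yaw":0,"grip":1},{"dp":[-0.1,-0.02,0.15],"yaw":0,"grip":1},{"dp":[-0.26,-0.04,0],"yaw":0,"grip":1},{"dp":[-0.26,-0.04,0],"yaw":0,"grip":1},{"dp":[-0.25,-0.04,0],"yaw":0,"grip":1}])

```text
clock: 7.92
position: [0.4402, 0.1903, 0.2525]
ee_rot: [0.0, 0.987, 0.163, -0.0]
contact_force: [0.3, 1.1, -0.6]
width: 0.0858
gripper_force: 0.0
```

Call:
step_arm(increments=[{"dp":[0,0,0],"yaw":0,"grip":1},{"dp":[0,0,0],"yaw":0,"grip":1}])

```text
clock: 8.18
position: [0.4428, 0.1908, 0.2531]
ee_rot: [-0.0, 0.987, 0.163, 0.001]
contact_force: [-0.6, -0.6, 0.2]
width: 0.0852
gripper_force: 0.0
```

```bash
python3 - <<'E'
from h import *
import pickle
im,c=pickle.load(open('w2.pkl','rb')); print('w2 cap',hit(c,147,225,.15,True))
im,c=snap('wrist'); cv2.imwrite('pics/w3.png',im); pickle.dump((im,c),open('w3.pkl','wb'))
s=manip.get_state(); print(s['position'],s['clock'])
for d in [(0,0),(.017,0),(-.017,0),(0,.017),(0,-.017)]: print(proj(c,[.4427+d[0],.1912+d[1],.15],True))
E
```

```text
w2 cap [0.44793298 0.18391574 0.15      ]
[0.44333751 0.19082861 0.25290611] 8.225
[260.06751206 201.06629768]
[267.0708952  181.66492581]
[253.38579761 219.55029487]
[239.65740091 194.60133507]
[280.15930174 207.39743611]
```

View pics/w3.png

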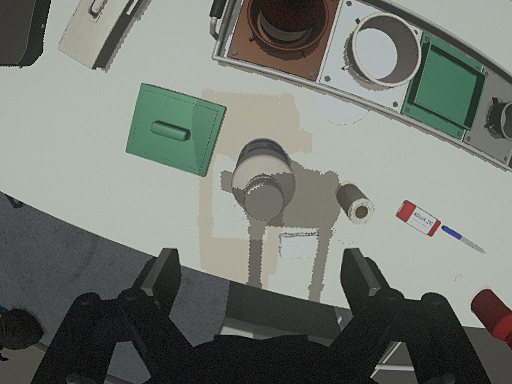

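The wrist view shows the white cap at about (264,200) and the amber bottle standing in the brown well (290,20). The lid ridge is at (170,130), the tape top at (361,212) and the packet at (418,218).

```bash
python3 - <<'E'
from h import *
import pickle
im,c=pickle.load(open('w3.pkl','rb'))
cv2.imwrite('pics/w3c.png',cv2.resize(im[110:260,120:450],None,fx=2.4,fy=2.4,interpolation=cv2.INTER_CUBIC))
for p in [(264,200),(264,198)]: print('cap',hit(c,*p,.15,True))
print('tape',hit(c,361,212,.06,True))
hsv=cv2.cvtColor(im,cv2.COLOR_BGR2HSV); m=cv2.inRange(hsv,(55,60,30),(90,255,255)); m[:,240:]=0
cn=max(cv2.findContours(m,cv2.RETR_EXTERNAL,cv2.CHAIN_APPROX_NONE)[0],key=cv2.contourArea)
q=np.array([hit(c,*p[0],.010,True)[:2]*1000 for p in cn],np.float32); print('lid',cv2.minAreaRect(q))
E
```

```text
cap [0.44455508 0.18853479 0.15      ]
cap [0.44615387 0.18908268 0.15      ]
tape [0.43494429 0.06291975 0.06      ]
lid ((447.3240966796875, 308.9833679199219), (93.39485931396484, 113.33317565917969), 0.16341981291770935)
```

View pics/w3c.png

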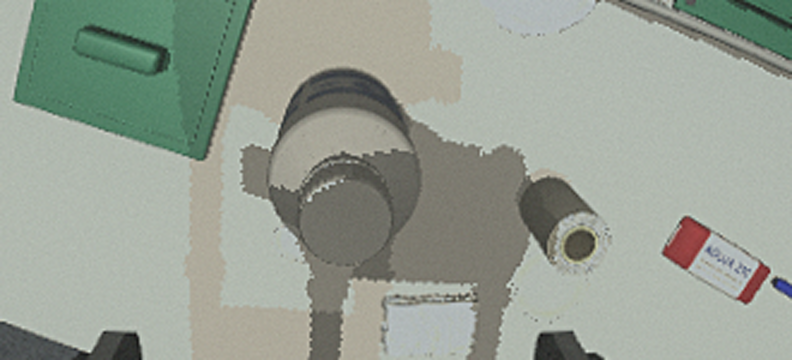

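Call:
step_arm(increments=[{"dp":[0,-0.014,-0.2],"yaw":0,"grip":1},{"dp":[0,0,-0.16],"yaw":0,"grip":1},{"dp":[0,0,-0.1],"yaw":0,"grip":1},{"dp":[0,0,-0.04],"yaw":0,"grip":1},{"dp":[0,0,0],"yaw":0,"grip":0.5}])

```text
clock: 8.85
position: [0.4428, 0.1879, 0.1522]
ee_rot: [0.0, 0.987, 0.163, -0.0]
contact_force: [0.5, -0.3, -0.2]
width: 0.0696
gripper_force: 0.0
```

Call:
step_arm(increments=[{"dp":[0,0,0],"yaw":0,"grip":0.2},{"dp":[0,0,0],"yaw":0,"grip":0.2},{"dp":[0,0,0],"yaw":0,"grip":0.2},{"dp":[0,0,0],"yaw":0,"grip":0.2},{"dp":[0,0,0],"yaw":0,"grip":0.2}])

```text
clock: 9.48
position: [0.4427, 0.1881, 0.1535]
ee_rot: [-0.0, 0.987, 0.163, 0.001]
contact_force: [-0.4, 0.7, 6.3]
width: 0.0323
gripper_force: 40.0
```

Call:
step_arm(increments=[{"dp":[0,0,0.05],"yaw":0,"grip":0.2},{"dp":[0,0,0.2],"yaw":0,"grip":0.2},{"dp":[0,0,0.28],"yaw":0,"grip":0.2},{"dp":[0.15,-0.1,0.03],"yaw":0,"grip":0.2},{"dp":[0.22,-0.12,0],"yaw":0,"grip":0.2}])

```text
clock: 10.1
position: [0.5159, 0.1439, 0.2663]
ee_rot: [-0.0, 0.987, 0.164, 0.001]
contact_force: [0.5, 0.7, -2.4]
width: 0.0323
gripper_force: 40.4
```

Call:
step_arm(increments=[{"dp":[0.25,-0.11,0],"yaw":0,"grip":0.2},{"dp":[0.22,-0.1,0],"yaw":0,"grip":0.2},{"dp":[0.053,0,0],"yaw":0,"grip":0.2},{"dp":[0,0,0],"yaw":0,"grip":0.2},{"dp":[0,0,0],"yaw":0,"grip":0.2}])

```text
clock: 10.72
position: [0.619, 0.1025, 0.2644]
ee_rot: [-0.0, 0.987, 0.163, -0.001]
contact_force: [-0.3, 0.0, -2.7]
width: 0.0328
gripper_force: 40.5
```

Call:
step_arm(increments=[{"dp":[0.01,0,-0.1],"yaw":0,"grip":0.2},{"dp":[0,0,-0.14],"yaw":0,"grip":0.2},{"dp":[0,0,-0.11],"yaw":0,"grip":0.2},{"dp":[0,0,-0.08],"yaw":0,"grip":0.2},{"dp":[0,0,-0.03],"yaw":0,"grip":0.2}])

```text
clock: 11.35
position: [0.6215, 0.1022, 0.172]
ee_rot: [-0.0, 0.987, 0.163, -0.001]
contact_force: [-0.3, 0.6, -1.7]
width: 0.0325
gripper_force: 40.6
```

Call:
step_arm(increments=[{"dp":[0,0,-0.02],"yaw":0,"grip":0.2},{"dp":[0,0,-0.01],"yaw":0,"grip":0.2},{"dp":[0,0,0],"yaw":0,"grip":0.2}])

```text
clock: 11.72
position: [0.6228, 0.1018, 0.167]
ee_rot: [0.0, 0.987, 0.163, 0.0]
contact_force: [0.1, -0.1, -2.5]
width: 0.0326
gripper_force: 40.6
```

Call:
step_arm(increments=[{"dp":[0,0,-0.018],"yaw":0,"grip":0.2},{"dp":[0,0,-0.008],"yaw":0,"grip":0.2},{"dp":[0,0,0],"yaw":0,"grip":0.2}])

```text
clock: 12.1
position: [0.6227, 0.1018, 0.1617]
ee_rot: [0.0, 0.987, 0.163, 0.0]
contact_force: [-0.1, -0.1, 0.2]
width: 0.0328
gripper_force: 40.8
```

Call:
step_arm(increments=[{"dp":[0,0,-0.006],"yaw":0,"grip":0.2},{"dp":[0,0,0],"yaw":0,"grip":0.2}])

```text
clock: 12.35
position: [0.6229, 0.1019, 0.1617]
ee_rot: [0.0, 0.987, 0.163, 0.001]
contact_force: [-0.9, 0.5, 5.9]
width: 0.0328
gripper_force: 41.4
```

Call:
step_arm(increments=[{"dp":[0,0,-0.003],"yaw":0,"grip":0.2},{"dp":[0,0,0],"yaw":0,"grip":0.2}])

```text
clock: 12.6
position: [0.623, 0.1019, 0.1617]
ee_rot: [0.0, 0.987, 0.163, 0.001]
contact_force: [-2.5, 0.0, 8.3]
width: 0.0328
gripper_force: 41.6
```

Call:
step_arm(increments=[{"dp":[0,0,0.005],"yaw":0,"grip":0.9},{"dp":[0,0,0],"yaw":0,"grip":0.9},{"dp":[0,0,0],"yaw":0,"grip":0.9},{"dp":[0,0,0],"yaw":0,"grip":0.9},{"dp":[0,0,0.1],"yaw":0,"grip":0.9}])

```text
clock: 13.22
position: [0.6214, 0.1017, 0.1788]
ee_rot: [-0.0, 0.987, 0.163, -0.002]
contact_force: [0.1, 0.1, -0.1]
width: 0.0764
gripper_force: 0.0
```

Call:
step_arm(increments=[{"dp":[0,0,0.25],"yaw":0,"grip":0.9},{"dp":[-0.1,-0.02,0.1],"yaw":0,"grip":0.8},{"dp":[-0.26,-0.06,0],"yaw":0,"grip":0.7},{"dp":[-0.26,-0.06,0],"yaw":0,"grip":0.7},{"dp":[-0.25,-0.05,-0.1],"yaw":0,"grip":0.7}])

```text
clock: 13.85
position: [0.448, 0.0635, 0.2314]
ee_rot: [0.0, 0.987, 0.163, 0.002]
contact_force: [0.8, -1.1, 0.8]
width: 0.0598
gripper_force: 0.0
```

Call:
step_arm(increments=[{"dp":[-0.065,0,-0.2],"yaw":0,"grip":0.7},{"dp":[0,0,-0.1],"yaw":0,"grip":0.7},{"dp":[0,0,0],"yaw":0,"grip":0.7}])

```text
clock: 14.22
position: [0.4343, 0.0638, 0.1695]
ee_rot: [-0.0, 0.987, 0.163, -0.002]
contact_force: [0.0, -0.9, -0.5]
width: 0.0599
gripper_force: 0.0
```

```bash
python3 - <<'E'
from h import *
import pickle
im,c=snap('wrist'); cv2.imwrite('pics/w4.png',im); pickle.dump((im,c),open('w4.pkl','wb'))
s=manip.get_state(); print(s['position'],s['clock'])
print(proj(c,[.436,.063,.06],True),proj(c,[.4363,-.0634,.009],True))
E
```

```text
[0.43559159 0.06376463 0.17051264] 14.275
[262.34190934 196.06747343] [373.62691358 214.69395374]
```

View pics/w4.png

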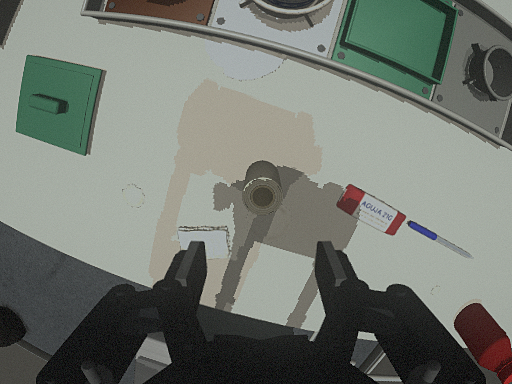

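The tape top is at (262,196), as predicted. The packet (372,210) and the pen (440,240) are undisturbed.

Call:
step_arm(increments=[{"dp":[0,-0.003,-0.2],"yaw":0,"grip":0.7},{"dp":[0,0,-0.18],"yaw":0,"grip":0.7},{"dp":[0,0,-0.1],"yaw":0,"grip":0.7},{"dp":[0,0,-0.04],"yaw":0,"grip":0.7},{"dp":[0,0,0],"yaw":0,"grip":0.5}], squeeze=25)

```text
clock: 14.9
position: [0.4365, 0.0632, 0.067]
ee_rot: [0.0, 0.987, 0.163, 0.0]
contact_force: [0.4, -0.5, -0.3]
width: 0.0437
gripper_force: 0.0
```

Call:
step_arm(increments=[{"dp":[0,0,0],"yaw":0,"grip":0.25},{"dp":[0,0,0],"yaw":0,"grip":0.25},{"dp":[0,0,0],"yaw":0,"grip":0.25},{"dp":[0,0,0],"yaw":0,"grip":0.25}])

```text
clock: 15.4
position: [0.4368, 0.0632, 0.0676]
ee_rot: [0.0, 0.987, 0.163, 0.001]
contact_force: [-0.6, -1.2, 5.8]
width: 0.032
gripper_force: 25.2
```

```bash
python3 - <<'E'
from h import *
import pickle
im,c=pickle.load(open('w4.pkl','rb'))
hsv=cv2.cvtColor(im,cv2.COLOR_BGR2HSV); m=cv2.inRange(hsv,(0,110,40),(9,255,255))|cv2.inRange(hsv,(170,110,40),(180,255,255)); m[:170]=0;m[250:]=0;m[:,:325]=0;m[:,415:]=0
p=cv2.findNonZero(m)
q=np.array([hit(c,*a[0],.009,True)[:2]*1000 for a in p],np.float32); r=cv2.minAreaRect(q); print(r, len(p))
print(cv2.boxPoints(r).round(1).tolist())
E
```

```text
((439.3233642578125, -59.996219635009766), (82.2270278930664, 27.875728607177734), 81.11862182617188) 573
[[419.20001220703125, -98.5], [446.70001220703125, -102.80000305175781], [459.3999938964844, -21.5], [431.8999938964844, -17.200000762939453]]
```

Call:
step_arm(increments=[{"dp":[0,0,0.05],"yaw":0,"grip":0.25},{"dp":[0,0,0.22],"yaw":0,"grip":0.25},{"dp":[0,0,0.25],"yaw":0,"grip":0.25},{"dp":[0.15,-0.15,0.015],"yaw":0,"grip":0.25},{"dp":[0.2,-0.2,0],"yaw":0,"grip":0.25}])

```text
clock: 16.02
position: [0.5058, -0.0067, 0.1754]
ee_rot: [0.0, 0.987, 0.164, 0.001]
contact_force: [0.3, 1.4, -0.2]
width: 0.0319
gripper_force: 25.0
```

Call:
step_arm(increments=[{"dp":[0.2,-0.2,0],"yaw":0,"grip":0.25},{"dp":[0.2,-0.2,0],"yaw":0,"grip":0.25},{"dp":[0.2,-0.2,0],"yaw":0,"grip":0.25},{"dp":[0.035,-0.008,0],"yaw":0,"grip":0.25},{"dp":[0,0,0],"yaw":0,"grip":0.25}])

```text
clock: 16.65
position: [0.6319, -0.1281, 0.173]
ee_rot: [-0.001, 0.987, 0.162, -0.001]
contact_force: [-0.2, 0.5, -0.7]
width: 0.0315
gripper_force: 25.1
```

Call:
step_arm(increments=[{"dp":[0,0,0],"yaw":0,"grip":0.25}])

```text
clock: 16.77
position: [0.6312, -0.1271, 0.1736]
ee_rot: [-0.0, 0.987, 0.163, -0.001]
contact_force: [0.2, 0.2, -1.4]
width: 0.032
gripper_force: 25.1
```

Call:
step_arm(increments=[{"dp":[0.012,-0.006,-0.12],"yaw":0,"grip":0.25},{"dp":[0,0,-0.14],"yaw":0,"grip":0.25},{"dp":[0,0,-0.06],"yaw":0,"grip":0.25},{"dp":[0,0,-0.02],"yaw":0,"grip":0.25},{"dp":[0,0,0],"yaw":0,"grip":0.25}])

```text
clock: 17.4
position: [0.6352, -0.1294, 0.1062]
ee_rot: [0.0, 0.987, 0.163, 0.0]
contact_force: [-0.0, -0.3, -1.2]
width: 0.0322
gripper_force: 25.1
```

Call:
step_arm(increments=[{"dp":[-0.005,0.003,-0.05],"yaw":0,"grip":0.25},{"dp":[0,0,-0.04],"yaw":0,"grip":0.25},{"dp":[0,0,-0.02],"yaw":0,"grip":0.25},{"dp":[0,0,0],"yaw":0,"grip":0.25}])

```text
clock: 17.9
position: [0.6337, -0.129, 0.083]
ee_rot: [-0.0, 0.987, 0.163, -0.0]
contact_force: [0.1, 0.0, 0.2]
width: 0.0321
gripper_force: 25.1
```

Call:
step_arm(increments=[{"dp":[0,0,-0.02],"yaw":0,"grip":0.25},{"dp":[0,0,-0.01],"yaw":0,"grip":0.25},{"dp":[0,0,0],"yaw":0,"grip":0.25}])

```text
clock: 18.27
position: [0.6339, -0.129, 0.0774]
ee_rot: [0.0, 0.987, 0.163, -0.0]
contact_force: [0.3, -0.6, -0.8]
width: 0.0313
gripper_force: 25.1
```

Call:
step_arm(increments=[{"dp":[0,0,-0.008],"yaw":0,"grip":0.25},{"dp":[0,0,0],"yaw":0,"grip":0.25}])

```text
clock: 18.52
position: [0.634, -0.129, 0.0759]
ee_rot: [0.0, 0.987, 0.163, 0.0]
contact_force: [-1.2, -0.1, 0.4]
width: 0.0322
gripper_force: 25.1
```

Call:
step_arm(increments=[{"dp":[0,0,-0.006],"yaw":0,"grip":0.25},{"dp":[0,0,0],"yaw":0,"grip":0.25}])

```text
clock: 18.77
position: [0.6341, -0.129, 0.0756]
ee_rot: [0.0, 0.987, 0.163, 0.0]
contact_force: [-1.2, -0.2, 5.2]
width: 0.0314
gripper_force: 25.5
```

Call:
step_arm(increments=[{"dp":[0,0,0.005],"yaw":0,"grip":0.6},{"dp":[0,0,0],"yaw":0,"grip":0.6},{"dp":[0,0,0],"yaw":0,"grip":0.6},{"dp":[0,0,0.1],"yaw":0,"grip":0.6},{"dp":[0,0,0.2],"yaw":0,"grip":0.6}])

```text
clock: 19.4
position: [0.6326, -0.1286, 0.1341]
ee_rot: [-0.001, 0.987, 0.163, -0.002]
contact_force: [1.5, -0.2, 0.4]
width: 0.0511
gripper_force: 0.0
```

Call:
step_arm(increments=[{"dp":[-0.1,0.03,0.25],"yaw":1,"grip":0.6},{"dp":[-0.25,0.08,0],"yaw":1,"grip":0.6},{"dp":[-0.25,0.08,0],"yaw":1,"grip":0.6},{"dp":[-0.25,0.08,0],"yaw":1,"grip":0.6},{"dp":[-0.125,0.08,0],"yaw":1,"grip":0.6}])

```text
clock: 20.02
position: [0.4359, -0.0581, 0.1855]
ee_rot: [-0.001, 0.857, 0.515, -0.001]
contact_force: [0.5, -0.5, 0.5]
width: 0.0513
gripper_force: 0.0
```

Call:
step_arm(increments=[{"dp":[0,0,-0.1],"yaw":1,"grip":0.6},{"dp":[0,0,-0.1],"yaw":1,"grip":0.6},{"dp":[0,0,0],"yaw":0.25,"grip":0.6},{"dp":[0,0,0],"yaw":0,"grip":0.6}])

```text
clock: 20.52
position: [0.4389, -0.059, 0.1455]
ee_rot: [-0.0, 0.76, 0.649, -0.0]
contact_force: [-0.0, -1.0, 1.0]
width: 0.0515
gripper_force: 0.0
```

```bash
python3 - <<'E'
from h import *
import pickle
im,c=snap('wrist'); pickle.dump((im,c),open('w5.pkl','wb'))
s=manip.get_state(); print(s['position'],s['ee_rot'],s['clock'])
t,_=snap('top'); d,_=snap('side')
k=np.zeros((600,800,3),np.uint8); k[:300,:400]=cv2.resize(im,(400,300)); k[:300,400:]=cv2.resize(t[90:250,100:313],(400,300)); k[300:]=cv2.resize(d[0:226,100:],(800,439))[139:]
k[300:]=cv2.resize(d[60:240,60:480],(800,300))
cv2.imwrite('pics/k5.png',k)
E
```

```text
[ 0.4391284  -0.0590505   0.14579414] [1.71464413e-04 7.60434125e-01 6.49415045e-01 1.03909812e-04] 20.575
```

View pics/k5.png

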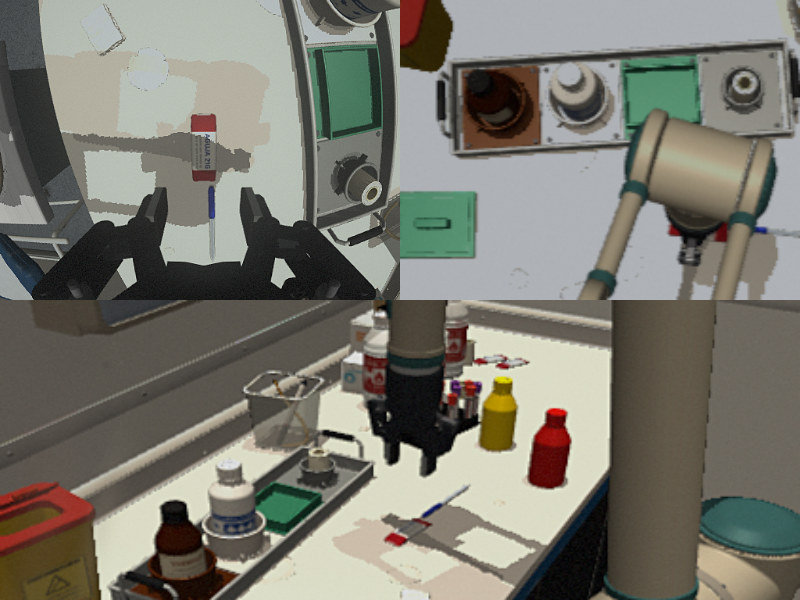

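The composite shows amber, white and tape all standing in their wells. In the side view the gripper carries no protruding camera body. The packet is upright in the wrist view at full-resolution (260,188), with the pen just beyond its end.

```bash
python3 - <<'E'
from h import *
import pickle
im,c=pickle.load(open('w5.pkl','rb'))
hsv=cv2.cvtColor(im,cv2.COLOR_BGR2HSV); m=cv2.inRange(hsv,(0,110,40),(9,255,255))|cv2.inRange(hsv,(170,110,40),(180,255,255)); m[:130]=0;m[245:]=0;m[:,:225]=0;m[:,300:]=0
p=cv2.findNonZero(m)
q=np.array([hit(c,*a[0],.008,True)[:2]*1000 for a in p],np.float32); r=cv2.minAreaRect(q); print(r, len(p),p[:,0].min(0),p[:,0].max(0))
print(cv2.boxPoints(r).round(1).tolist())
q=manip.get_state()['ee_rot'];a,b=q[1],q[2];print(np.degrees(np.arctan2(b*b-a*a,2*a*b)))
E
```

```text
((438.1902160644531, -61.89045715332031), (81.85791015625, 27.393634796142578), 80.96029663085938) 985 [245 146] [276 231]
[[418.20001220703125, -100.19999694824219], [445.29998779296875, -104.5], [458.1000061035156, -23.600000381469727], [431.1000061035156, -19.299999237060547]]
-8.996866735865316
```

Call:
step_arm(increments=[{"dp":[-0.005,-0.012,-0.22],"yaw":0,"grip":0.6},{"dp":[0,0,-0.2],"yaw":0,"grip":0.6},{"dp":[0,0,-0.1],"yaw":0,"grip":0.6},{"dp":[0,0,-0.05],"yaw":0,"grip":0.6},{"dp":[0,0,0],"yaw":0,"grip":0.6}])

```text
clock: 21.3
position: [0.4381, -0.0614, 0.0316]
ee_rot: [-0.0, 0.76, 0.65, -0.0]
contact_force: [-0.7, -0.3, 0.7]
width: 0.0516
gripper_force: 0.0
```

Call:
step_arm(increments=[{"dp":[0,0,-0.008],"yaw":0,"grip":0.5},{"dp":[0,0,0],"yaw":0,"grip":0.4},{"dp":[0,0,0],"yaw":0,"grip":0.2},{"dp":[0,0,0],"yaw":0,"grip":0.2},{"dp":[0,0,0],"yaw":0,"grip":0.2}])

```text
clock: 21.92
position: [0.4385, -0.0616, 0.0309]
ee_rot: [0.001, 0.76, 0.65, 0.0]
contact_force: [-1.1, -0.1, 5.4]
width: 0.0285
gripper_force: 24.6
```

Call:
step_arm(increments=[{"dp":[0,0,0.06],"yaw":0,"grip":0.2},{"dp":[0,0,0.2],"yaw":0,"grip":0.2},{"dp":[0,0,0.2],"yaw":0.7,"grip":0.2},{"dp":[0.2,0.06,0],"yaw":0.72,"grip":0.2},{"dp":[0.24,0.06,0],"yaw":0,"grip":0.2}])

```text
clock: 22.55
position: [0.5267, -0.0373, 0.124]
ee_rot: [0.001, 0.687, 0.727, 0.001]
contact_force: [0.3, 0.0, 0.6]
width: 0.0281
gripper_force: 24.8
```

Call:
step_arm(increments=[{"dp":[0.24,0.06,0],"yaw":0,"grip":0.2},{"dp":[0.22,0.06,0],"yaw":0,"grip":0.2},{"dp":[0.046,0.003,0],"yaw":0,"grip":0.2},{"dp":[0,0,0],"yaw":0,"grip":0.2},{"dp":[0,0,0],"yaw":0,"grip":0.2}])

```text
clock: 23.18
position: [0.6255, -0.013, 0.1222]
ee_rot: [-0.001, 0.687, 0.727, -0.001]
contact_force: [0.6, 0.2, 0.4]
width: 0.0284
gripper_force: 24.8
```

```bash
python3 - <<'E'
from h import *
s=manip.get_state();q=s['ee_rot'];a,b=q[1],q[2];print(s['position'],np.degrees(np.arctan2(b*b-a*a,2*a*b)),s['width'])
im,c=snap('wrist','w6.png')
E
```

```text
[ 0.62550147 -0.01302877  0.12215998] 3.2146029895807673 0.02843428377030898
```

View pics/w6.png

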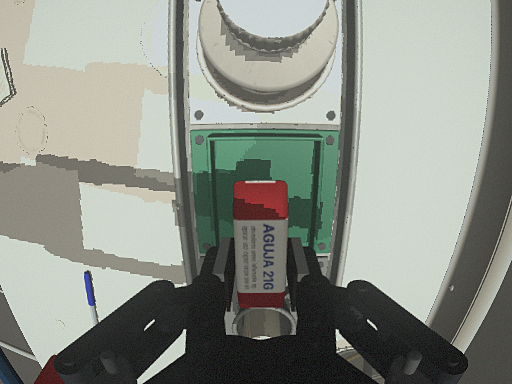

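The packet is held level and aligned over the green box, with its far edge near (262,182). The pen is still in place.

Call:
step_arm(increments=[{"dp":[0.008,0,-0.1],"yaw":0,"grip":0.2},{"dp":[0,0,-0.14],"yaw":0,"grip":0.2},{"dp":[0,0,-0.1],"yaw":0,"grip":0.2},{"dp":[0,0,-0.04],"yaw":0,"grip":0.2},{"dp":[0,0,0],"yaw":0,"grip":0.2}])

```text
clock: 23.85
position: [0.6282, -0.013, 0.0462]
ee_rot: [-0.0, 0.687, 0.727, -0.0]
contact_force: [0.1, -1.1, 0.4]
width: 0.0282
gripper_force: 24.8
```

Call:
step_arm(increments=[{"dp":[0,0,-0.01],"yaw":0,"grip":0.2},{"dp":[0,0,-0.008],"yaw":0,"grip":0.2},{"dp":[0,0,0],"yaw":0,"grip":0.2}])

```text
clock: 24.22
position: [0.6289, -0.0128, 0.0429]
ee_rot: [0.0, 0.687, 0.727, 0.0]
contact_force: [0.4, -0.2, 0.6]
width: 0.0281
gripper_force: 24.8
```

Call:
step_arm(increments=[{"dp":[0,0,-0.015],"yaw":0,"grip":0.2},{"dp":[0,0,-0.004],"yaw":0,"grip":0.2},{"dp":[0,0,0],"yaw":0,"grip":0.2}])

```text
clock: 24.6
position: [0.6288, -0.0128, 0.039]
ee_rot: [0.0, 0.687, 0.727, 0.0]
contact_force: [-1.3, 0.6, 3.5]
width: 0.0284
gripper_force: 25.2
```

Call:
step_arm(increments=[{"dp":[0,0,-0.004],"yaw":0,"grip":0.2},{"dp":[0,0,0],"yaw":0,"grip":0.2}])

```text
clock: 24.85
position: [0.6288, -0.0128, 0.0389]
ee_rot: [0.0, 0.687, 0.727, 0.0]
contact_force: [-1.7, 0.8, 7.7]
width: 0.0287
gripper_force: 25.7
```

Call:
step_arm(increments=[{"dp":[0,0,0.005],"yaw":0,"grip":0.46},{"dp":[0,0,0],"yaw":0,"grip":0.46},{"dp":[0,0,0.05],"yaw":0,"grip":0.46},{"dp":[0,0,0.25],"yaw":0,"grip":0.46},{"dp":[0,0,0.28],"yaw":0,"grip":0.46}])

```text
clock: 25.48
position: [0.6283, -0.0128, 0.1556]
ee_rot: [-0.001, 0.687, 0.727, -0.001]
contact_force: [0.9, 0.4, 0.3]
width: 0.0393
gripper_force: 0.0
```

```bash
python3 - <<'E'
from h import *
print(manip.get_state()['position'])
im,c=snap('wrist','w7.png')
E
```

```text
[ 0.62825679 -0.01278084  0.15561687]
```

View pics/w7.png

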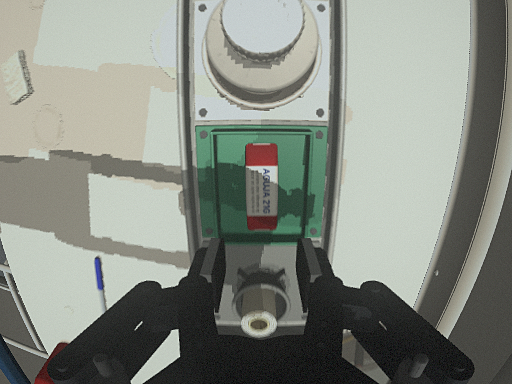

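The packet lies flat and centred in the green box at (262,187). Next is the lid.

Call:
step_arm(increments=[{"dp":[-0.2,0,0.2],"yaw":-0.33,"grip":0.5},{"dp":[-0.2,0.2,0.05],"yaw":0,"grip":0.5},{"dp":[-0.1,0.28,0],"yaw":0,"grip":0.5},{"dp":[-0.1,0.28,0],"yaw":0,"grip":0.5},{"dp":[-0.1,0.28,0],"yaw":0,"grip":0.5}])

```text
clock: 26.15
position: [0.4882, 0.1967, 0.2056]
ee_rot: [0.0, 0.705, 0.709, 0.001]
contact_force: [0.6, 0.3, 0.6]
width: 0.0425
gripper_force: 0.0
```

Call:
step_arm(increments=[{"dp":[-0.1,0.28,0],"yaw":0,"grip":0.5},{"dp":[-0.1,0.28,-0.05],"yaw":0,"grip":0.5},{"dp":[0,0.01,-0.2],"yaw":0,"grip":0.5},{"dp":[0,0,-0.15],"yaw":0,"grip":0.5},{"dp":[0,0,0],"yaw":0,"grip":0.5}])

```text
clock: 26.78
position: [0.447, 0.3086, 0.1232]
ee_rot: [-0.001, 0.704, 0.71, -0.002]
contact_force: [-0.2, -0.6, -0.2]
width: 0.0427
gripper_force: 0.0
```

Call:
step_arm(increments=[{"dp":[0,0,0],"yaw":0,"grip":0.5},{"dp":[0,0,0],"yaw":0,"grip":0.5}])

```text
clock: 27.02
position: [0.45, 0.3095, 0.1266]
ee_rot: [0.001, 0.705, 0.709, 0.002]
contact_force: [-0.6, 0.2, -0.1]
width: 0.0423
gripper_force: 0.0
```

```bash
python3 - <<'E'
from h import *
s=manip.get_state();q=s['ee_rot'];a,b=q[1],q[2];print(s['position'],np.degrees(np.arctan2(b*b-a*a,2*a*b)),s['width'],s['clock'])
im,c=snap('wrist','w8.png')
hsv=cv2.cvtColor(im,cv2.COLOR_BGR2HSV); m=cv2.inRange(hsv,(55,60,30),(90,255,255)); m[:,:120]=0; m[:,350:]=0
cn=max(cv2.findContours(m,cv2.RETR_EXTERNAL,cv2.CHAIN_APPROX_NONE)[0],key=cv2.contourArea)
q=np.array([hit(c,*p[0],.010,True)[:2]*1000 for p in cn],np.float32); r=cv2.minAreaRect(q); print('lid',r,cv2.boxPoints(r).tolist(),cn[:,0].min(0),cn[:,0].max(0))
for y in (.023,-.023):
  for x in(-.007,.007): print(proj(c,[.4473+x,.309+y,.028],True))
E
```

```text
[0.44997977 0.30948312 0.12657684] 0.3675950782309178 0.042274300164932825 27.025
lid ((446.8687438964844, 309.8620910644531), (92.9978256225586, 112.70341491699219), 0.059320174157619476) [[400.3115234375, 366.1656188964844], [400.42822265625, 253.46226501464844], [493.42596435546875, 253.55856323242188], [493.30926513671875, 366.26190185546875]] [199 128] [314 253]
[247.72657271 175.48185865]
[266.24207839 175.55630135]
[248.25653948 230.23181188]
[265.53422993 230.30937308]
```

View pics/w8.png

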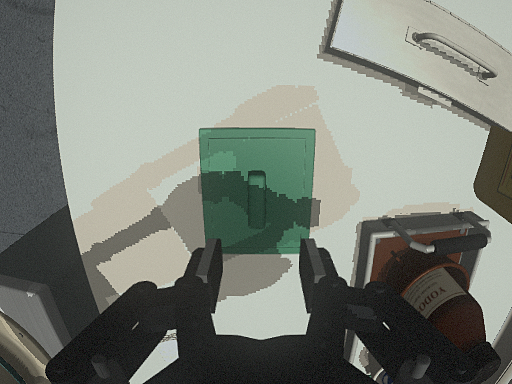

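The lid is below the gripper with its ridge at (257,200), aligned with the fingers.

Call:
step_arm(increments=[{"dp":[-0.015,0,-0.18],"yaw":-0.03,"grip":0.5},{"dp":[0,0,-0.15],"yaw":0,"grip":0.5},{"dp":[0,0,-0.07],"yaw":0,"grip":0.5},{"dp":[0,0,-0.035],"yaw":0,"grip":0.5},{"dp":[0,0,0],"yaw":0,"grip":0.4}], squeeze=40)

```text
clock: 27.7
position: [0.4462, 0.3094, 0.0383]
ee_rot: [0.0, 0.706, 0.708, 0.0]
contact_force: [0.3, 0.8, -0.0]
width: 0.0341
gripper_force: 0.0
```

Call:
step_arm(increments=[{"dp":[0,0,0],"yaw":0,"grip":0.3},{"dp":[0,0,0],"yaw":0,"grip":0.2},{"dp":[0,0,0],"yaw":0,"grip":0.05},{"dp":[0,0,0],"yaw":0,"grip":0.05},{"dp":[0,0,0],"yaw":0,"grip":0.05}])

```text
clock: 28.32
position: [0.4464, 0.3095, 0.0388]
ee_rot: [0.0, 0.706, 0.708, 0.001]
contact_force: [0.7, -0.4, 5.5]
width: 0.0131
gripper_force: 40.6
```

Call:
step_arm(increments=[{"dp":[0,0,0.08],"yaw":0,"grip":0.05},{"dp":[0,0,0.25],"yaw":0,"grip":0.05},{"dp":[0,0,0.28],"yaw":0,"grip":0.05},{"dp":[0,-0.05,0.28],"yaw":0,"grip":0.05},{"dp":[0,-0.2,0.15],"yaw":0,"grip":0.05}])

```text
clock: 28.95
position: [0.4469, 0.2603, 0.249]
ee_rot: [0.001, 0.705, 0.709, 0.003]
contact_force: [0.0, -0.1, -0.4]
width: 0.0131
gripper_force: 39.8
```

Call:
step_arm(increments=[{"dp":[0.05,-0.28,0],"yaw":0.36,"grip":0.05},{"dp":[0.05,-0.28,0],"yaw":0,"grip":0.05},{"dp":[0.1,-0.28,0],"yaw":0,"grip":0.05},{"dp":[0.1,-0.26,0],"yaw":0,"grip":0.05},{"dp":[0.15,-0.18,0],"yaw":0,"grip":0.05}])

```text
clock: 29.58
position: [0.5354, 0.001, 0.2458]
ee_rot: [-0.0, 0.687, 0.726, -0.0]
contact_force: [-0.1, -0.0, -0.5]
width: 0.013
gripper_force: 39.8
```

Call:
step_arm(increments=[{"dp":[0.2,-0.08,0],"yaw":0,"grip":0.05},{"dp":[0.2,0,0],"yaw":0,"grip":0.05},{"dp":[0.055,0,0],"yaw":0,"grip":0.05},{"dp":[0,0,0],"yaw":0,"grip":0.05},{"dp":[0,0,0],"yaw":0,"grip":0.05}])

```text
clock: 30.2
position: [0.6253, -0.0124, 0.2458]
ee_rot: [-0.001, 0.687, 0.727, -0.001]
contact_force: [0.8, -0.4, -1.1]
width: 0.0129
gripper_force: 39.8
```

```bash
python3 - <<'E'
from h import *
s=manip.get_state();q=s['ee_rot'];a,b=q[1],q[2];print(s['position'],np.degrees(np.arctan2(b*b-a*a,2*a*b)),s['width'],s['contact_force'])
im,c=snap('wrist','w9.png')
E
```

```text
[ 0.62534137 -0.0123927   0.24582172] 3.2653705930418226 0.012898147900369921 [ 0.78018519 -0.41737469 -1.11255499]
```

View pics/w9.png

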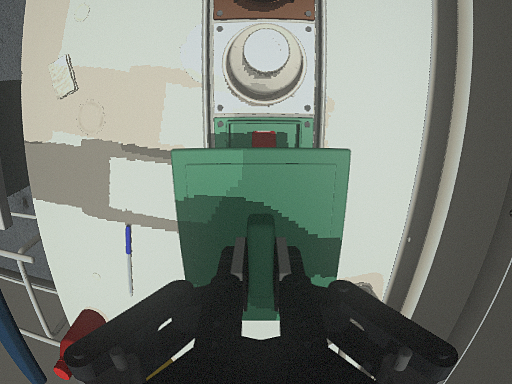

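The lid is held level and parallel to the tray above the box, with its edge at about (262,150). The packet is visible beneath it.

Call:
step_arm(increments=[{"dp":[0,-0.003,-0.15],"yaw":0,"grip":0.05},{"dp":[0,0,-0.22],"yaw":0,"grip":0.05},{"dp":[0,0,-0.2],"yaw":0,"grip":0.05},{"dp":[0,0,-0.13],"yaw":0,"grip":0.05},{"dp":[0,0,-0.05],"yaw":0,"grip":0.05}])

```text
clock: 30.88
position: [0.6249, -0.013, 0.0948]
ee_rot: [-0.001, 0.687, 0.727, -0.001]
contact_force: [-0.1, -0.6, -0.6]
width: 0.013
gripper_force: 39.9
```

Call:
step_arm(increments=[{"dp":[0,0,-0.04],"yaw":0,"grip":0.05},{"dp":[0,0,0],"yaw":0,"grip":0.05},{"dp":[0,0,0],"yaw":0,"grip":0.05}])

```text
clock: 31.25
position: [0.6275, -0.0135, 0.089]
ee_rot: [0.001, 0.687, 0.727, 0.001]
contact_force: [0.6, -0.7, -0.6]
width: 0.0131
gripper_force: 39.9
```

Call:
step_arm(increments=[{"dp":[0,0,-0.05],"yaw":0,"grip":0.05},{"dp":[0,0,-0.04],"yaw":0,"grip":0.05},{"dp":[0,0,-0.025],"yaw":0,"grip":0.05},{"dp":[0,0,0],"yaw":0,"grip":0.05}])

```text
clock: 31.75
position: [0.6263, -0.0134, 0.0641]
ee_rot: [-0.001, 0.687, 0.727, -0.0]
contact_force: [-1.2, -0.4, -0.8]
width: 0.013
gripper_force: 39.8
```

Call:
step_arm(increments=[{"dp":[0,0,-0.015],"yaw":0,"grip":0.05},{"dp":[0,0,-0.006],"yaw":0,"grip":0.05},{"dp":[0,0,0],"yaw":0,"grip":0.05}])

```text
clock: 32.12
position: [0.6269, -0.0134, 0.0609]
ee_rot: [0.0, 0.687, 0.727, 0.0]
contact_force: [0.7, 0.7, 0.1]
width: 0.0126
gripper_force: 39.8
```

Call:
step_arm(increments=[{"dp":[0,0,-0.006],"yaw":0,"grip":0.05},{"dp":[0,0,0],"yaw":0,"grip":0.05}])

```text
clock: 32.38
position: [0.6269, -0.0134, 0.0608]
ee_rot: [0.0, 0.687, 0.727, 0.0]
contact_force: [-2.6, 0.1, 5.8]
width: 0.0133
gripper_force: 40.7
```

Call:
step_arm(increments=[{"dp":[0,0,-0.004],"yaw":0,"grip":0.05},{"dp":[0,0,0],"yaw":0,"grip":0.05}])

```text
clock: 32.62
position: [0.6269, -0.0134, 0.0608]
ee_rot: [0.001, 0.687, 0.727, 0.0]
contact_force: [-2.9, -0.3, 9.1]
width: 0.0132
gripper_force: 41.2
```

Seated at the expected height (0.0608). Next I release, retreat and check.

Call:
step_arm(increments=[{"dp":[0,0,0.006],"yaw":0,"grip":0.4},{"dp":[0,0,0],"yaw":0,"grip":0.4},{"dp":[0,0,0],"yaw":0,"grip":0.4},{"dp":[0,0,0.08],"yaw":0,"grip":0.4},{"dp":[0,0,0.25],"yaw":0,"grip":0.4}])

```text
clock: 33.25
position: [0.6249, -0.0132, 0.1245]
ee_rot: [-0.003, 0.687, 0.727, -0.002]
contact_force: [0.1, -0.9, -0.1]
width: 0.0344
gripper_force: 0.0
```

Call:
step_arm(increments=[{"dp":[0,0,0.28],"yaw":0,"grip":0.4},{"dp":[0,0,0.25],"yaw":0,"grip":0.4},{"dp":[-0.25,0,0],"yaw":0,"grip":0.4},{"dp":[-0.28,0,0],"yaw":0,"grip":0.4},{"dp":[-0.28,0,0],"yaw":0,"grip":0.4}])

```text
clock: 33.88
position: [0.4633, -0.0134, 0.233]
ee_rot: [0.001, 0.687, 0.727, 0.0]
contact_force: [-0.7, -0.5, 0.1]
width: 0.0342
gripper_force: 0.0
```

Call:
step_arm(increments=[{"dp":[-0.2,0,0],"yaw":0,"grip":0.4},{"dp":[0,0,0],"yaw":0,"grip":0.4},{"dp":[0,0,0],"yaw":0,"grip":0.4}])

```text
clock: 34.25
position: [0.4259, -0.0136, 0.2331]
ee_rot: [0.001, 0.687, 0.727, 0.001]
contact_force: [-0.1, 0.6, -0.7]
width: 0.0343
gripper_force: 0.0
```

```bash
python3 - <<'E'
from h import *
t,_=snap('top'); d,_=snap('side')
k=np.zeros((600,800,3),np.uint8); k[:300]=cv2.resize(t[100:240,100:473],(800,300)); k[300:]=cv2.resize(d[120:270,60:460],(800,300))
cv2.imwrite('pics/k10.png',k)
E
```

```text
(no output)
```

View pics/k10.png

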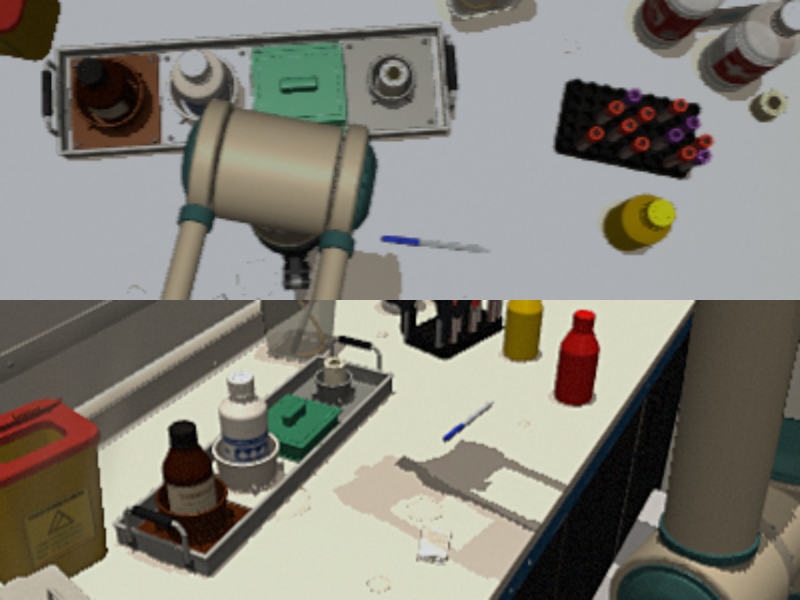

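The composite shows amber, white and tape standing in their wells, the lid flat on the box (top view about (298,82)), and the pen untouched at (435,243). The arm is clear, so I'm handing in.

```bash
python3 -c "
from rig import ticket
print(ticket.sign_off())"
```

```text
the job is handed in; nothing more can be done
None
```

The carrier is packed in the order asked, with the lid seated on the packet box and the pen left where it was; I handed the job in at about 34 s, and the sign-off gave no verdict.

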